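# Roll the marbling comb's teeth home and lock them

## Robot

A 6-joint arm with a two-finger parallel gripper is mounted at the origin on the work surface. World frame = base frame: x ahead of the robot, y to its left, z up, the work surface at z = 0. Lengths are in m, angles in rad, forces in N, time in s.
With the tool pointing down it reaches from about 0.25 to 0.775 m from the base axis. Payload 4 kg.
Tool frame: the origin (TCP) lies midway between the tips of the shut fingers; the grasp point (between the pads) lies 19 mm behind it (grip_point_offset is the distance from the TCP to the grasp point, in m); z points along the fingers, y is the line along which they close (so a half turn about z gives the same grasp; the last joint's range is limited). The gripper opens to 94 mm and grips with 3 to 60 N. Pads are 16 mm wide; open, the fingers measure 119 mm over their backs; the gripper's body (75 mm by 177 mm) begins 78 mm behind the grasp point.
Start: joints at [-1.339, 0.087, 1.371, -0, 1.684, -0.103], TCP at [0.181, -0.519, 0.206] pointing down, gripper open.
Joint ranges: [-3.1, 3.1], [-0.76, 2.03], [0.27, 2.55], [-1.08, 4.22], [0.17, 2.65], [-2.57, 2.57]. Speed limits (rad/s): [2.79, 2.79, 3.14, 3.14, 3.14, 3.14].

## Interface

Orientations are given as [roll, pitch, yaw] about the fixed x, y, z axes, in that order (R = Rz(yaw) Ry(pitch) Rx(roll)).
In Python, from bench import * gives the robot as it stands.
- The arm moves only by the tool carry_out, never from a script. Its argument "commands" is a list of rows, each a list of 6 numbers: the shift along the tool's x, y, z in m, then the turn, a rotation vector about the tool's x, y, z in rad. In form: [[tx, ty, tz, rx, ry, rz], ...]. A call has exactly 5 rows; each row is the pose to reach, as a shift and turn from the pose commanded when the call began, along the tool's axes at that moment; what a row does not reach only later rows make up. A row lasts 1/10 s, in which the tool goes at most 50 mm and 8.59 degrees, less where a joint would pass 70% of its speed; a pose out of reach is approached as far as the arm can. A call with a gripper value outside its range is refused whole. "jaw" is the opening, from 0 (shut) to 1 (fully open), set as the call begins (left out, the last holds). The fingers move at their own pace and stop on an object; the grip force is fixed at half the most. Time passes only in rows, so rows that repeat a pose let the fingers close, or fill a call up. It gives the time, the measured TCP pose, the force, the opening and the grip force at its end, in the units of the state.
- get_obs(): the state, without advancing time (a new reading comes with each control period).
- snapshot(name): name is "scene" or "top" or "wrist"; returns a dict with "img" (384x512x3 uint8, red, green, blue), "range_z" (384x512 float32, m along the optical axis (not along the pixel's ray), 0 where there is no reading), "fx", "fy", "cx", "cy" (pixels), "R" (3x3) and "t" (3): a world point X has camera coordinates R X + t. Camera axes: x right, y down, z forward; pixel columns grow to the right and rows downward; lengths in m; the calibration is good to about 2 mm. A picture is of the moment at which its call begins.
- close_job(): hands the job in; it is judged then, once.
The state is a dict: "time": time; "joint_positions": joint angles; "qvel": joint speeds; "joint_torque": joint torques, N m; "tool_pos": TCP position; "ee_rot": TCP orientation; "wrist_force": force on the tool from outside, world axes, zero at the start; "wrist_torque": the same for the moment, N m; "width": finger opening in m; "finger_force": force on a finger pad.
Only numpy, scipy, OpenCV 4.12 (cv2) and the standard library are available. Lean on these libraries where they do the work, as an engineer would, in place of code of your own. Each camera call takes 0.05 s, during which the arm holds its last target. There are 200 camera calls.

## Task

Take the hand roller from its cork mat and roll it along the marbling comb with a firm, steady pressure of about 12 N (never above 35 N), keeping it down on the comb until all six red heads are fully home; then, still with the roller, push the yellow locking slide along until it is against its end stop. Afterwards stand the roller upright on the cork mat again and let go. Do not touch the comb or its stand with the gripper, and leave the ink jars where they are.

Things in the scene. Friction and masses are not known exactly. Their poses are not given: they have to be found in the camera images.
- stand: Dark wooden base, 110 x 310 x 12 mm (x by y), fixed on the table, carrying the marbling comb: a pale wooden bar along the stand's y, 22 mm wide and 22 mm thick, from y = -128 to +168 mm. Origin: underside of the base, below the bar's centre line (x = 0). Six red round heads, 14 mm across, on the bar's top at x = 0, y = -85, -59, -33, -7, +19, +45 mm: head 1 to head 6.
- bar_line (a point): Point of the stand at x = y = 0, z = 92 mm: the bar's top surface at its usual height. Axes as the stand's. The true top lies up to 6 mm higher or lower here, and the bar may lean up to 3.5 degrees along its length about the x axis here: neither is measured, so feel for it. The bar rests on springs: it gives about 1 mm per 4.5 N pressed, 12 mm at most.
- end_stop (a point): Point of the stand at x = 0, y = 152 mm, z = 92 mm: foot of the face, towards the heads, of the dark end stop (30 mm wide, 28 mm high) at the usual height of the bar; it stands beyond the yellow slide.
- roller: Hand roller, 100 mm high, 0.3 kg, standing on the cork mat on its two steel cheeks. Origin: centre of its underside; z up; it rolls along its own y, either way. The cheeks (inner faces at x = +-26.5, outer +-30.5 mm, 60 mm long in y) reach down to z = 0; on the comb they straddle the bar, the drum between them bearing on the heads.
- drum: The roller's black drum, 44 mm in diameter and 50 mm long, with a blue stripe, turning freely. Origin: its centre, on the axle, 23 mm above the roller's underside (so its lowest line is 1 mm above it). Its x is the axle; it turns about it.
- grip (a point): Middle of the roller's square dark wooden grip, 80 mm above its underside; axes as the roller's. The grip is 28 x 28 mm, from 55 to 100 mm above the underside; below it is a steel bridge 61 (x) x 36 (y) mm.
- mat: Cork mat, 120 x 120 x 4 mm, fixed to the table, to the left or the right; the roller starts on it. Origin: centre of its underside.
- slide (a joint): Yellow locking slide on the bar's top, 30 mm wide (x), 22 mm long, 34 mm high. Value in m: 0 to 0.045; it slides along the bar towards the stand's +y, stiffly (3 N), and stays where it is left. The face towards the heads is at y = 85 mm + value; at 0.045 it is against the end stop.
- head1 (a joint): Red head 1 of the comb: how far it is pushed in, m. 0 stands 7 mm proud of the bar, 0.006 is fully home (its domed top still 1 mm above the bar). Pushing it down takes 6 N; it stays where it is left.
- head2 (a joint): Red head 2 of the comb: how far it is pushed in, m. 0 stands 7 mm proud of the bar, 0.006 is fully home (its domed top still 1 mm above the bar). Pushing it down takes 6 N; it stays where it is left.
- head3 (a joint): Red head 3 of the comb: how far it is pushed in, m. 0 stands 7 mm proud of the bar, 0.006 is fully home (its domed top still 1 mm above the bar). Pushing it down takes 6 N; it stays where it is left.
- head4 (a joint): Red head 4 of the comb: how far it is pushed in, m. 0 stands 7 mm proud of the bar, 0.006 is fully home (its domed top still 1 mm above the bar). Pushing it down takes 6 N; it stays where it is left.
- head5 (a joint): Red head 5 of the comb: how far it is pushed in, m. 0 stands 7 mm proud of the bar, 0.006 is fully home (its domed top still 1 mm above the bar). Pushing it down takes 6 N; it stays where it is left.
- head6 (a joint): Red head 6 of the comb: how far it is pushed in, m. 0 stands 7 mm proud of the bar, 0.006 is fully home (its domed top still 1 mm above the bar). Pushing it down takes 6 N; it stays where it is left.
- jar_green: Capped ink jar, green, in the low white caddy; diameter 42 mm, 62 mm high. Bystander. Origin: centre of its underside.
- jar_blue: Capped ink jar, blue, in the low white caddy; diameter 42 mm, 62 mm high. Bystander. Origin: centre of its underside.
- jar_yellow: Capped ink jar, yellow, on the robot's side of the stand; diameter 42 mm, 62 mm high. Bystander. Origin: centre of its underside.
- jar_red: Capped ink jar, red, beyond the stand; diameter 42 mm, 62 mm high. Bystander. Origin: centre of its underside.
- jar_white: Capped ink jar, white, beyond the stand; diameter 42 mm, 62 mm high. Bystander. Origin: centre of its underside.
There are look-alikes about, which are no part of the job. What is shaped like the roller but turquoise is not meant. Several things have the shape of the mat; the one meant has the colours described above.

How it is judged:
On the way, in this order (a step that is already met when the one before it is completed fails the run):
1. all six red heads are pushed home (each to within 1.5 mm) (value of joint each of head1, head2, head3, head4, head5, head6 above 0.0045 m), for 0.2 s.
2. the locking slide is pushed against its end stop (within 3 mm), with the heads still home (all of step 1 and value of joint slide above 0.042 m), for 0.2 s.
At the end, for the whole second after the job is handed in: All six heads are home (each pushed in more than 4.5 mm of its 6 mm), the slide is within 3 mm of its end stop, and the roller stands upright (within 7 degrees), released and at rest, on the cork mat with its centre within 50 mm of the mat's centre (all of step 2 and horizontal distance between roller and mat below 0.05 m and z of roller in the frame of mat below 0.01 m and angle between roller's own z axis and vertical below 0.12 rad and linear speed of roller below 0.02 m/s and contact force between roller and the fingers below 0.1 N); the robot touches nothing.
It fails at once if the roller presses on the comb, its slide or its stand with more than 35 N (contact force between roller and stand above 35 N).
It fails at once if the roller is lifted well off the comb (its underside more than 135 mm above the stand's underside, which is at least 25 mm above any bar) while some heads have been pushed home and others have not (value of joint any of head1, head2, head3, head4, head5, head6 above 0.0045 m and not (value of joint each of head1, head2, head3, head4, head5, head6 above 0.0045 m) and z of roller in the frame of stand above 0.135 m).
It fails at once if the gripper or the arm touches the comb or its stand (more than 2 N) (contact force between any of the fingers, the arm and stand above 2 N).
It fails at once if an ink jar is knocked over or moved more than 30 mm (distance of any of jar_green, jar_blue, jar_yellow, jar_red, jar_white from where it was at the start of the episode above 0.03 m or angle between any of jar_green, jar_blue, jar_yellow, jar_red, jar_white's own z axis and vertical above 0.5 rad).
It also fails if it takes over 70 s, if anything falls off the work surface, if the arm or the gripper's body presses on something with over 40 N, if the wrist force passes 120 N, or if a joint passes its speed limit or range.

## Working session

There is one attempt and no reset: what is moved stays moved. The work goes in short steps, Python scripts to look and compute and a tool call to move; the robot and the scene stay as the last step left them, time stands still between calls to the robot, and variables do not carry over. Pictures are saved under pics/ and viewed, at most 10 in all, crops included, and the job is handed in when it is done.

Besides the shell and the picture viewer there is one more tool, called after ">>>" by a JSON object that holds its "name" and its "arguments". carry_out: Moves the arm, as the interface text tells. Its arguments: {"type":"object","properties":{"commands":{"type":"array","items":{"type":"array","items":{"type":"number"}}},"jaw":{"type":"number"}},"required":["commands"]}

```bash
mkdir -p pics; cat > h.py <<'E'
from bench import *
import numpy as np, cv2
def pts(s):
    z=s["range_z"];v,u=np.mgrid[0:z.shape[0],0:z.shape[1]]
    P=np.stack([(u-s["cx"])/s["fx"]*z,(v-s["cy"])/s["fy"]*z,z],-1)
    W=(P-s["t"])@s["R"]; W[z<=0]=np.nan
    return W
E
python3 - <<'E'
from h import *
o=get_obs();print(o)
a=snapshot("top");b=snapshot("scene")
np.save("top.npy",a,allow_pickle=True);np.save("scene.npy",b,allow_pickle=True)
for n,s in(("top",a),("scene",b)): print(n,s["fx"],s["cx"],s["cy"],(-s["R"].T@s["t"]).round(3),s["R"].round(3).tolist())
cv2.imwrite("pics/a.png",np.hstack([cv2.resize(s["img"],(800,600))[:, :, ::-1] for s in(a,)]))
cv2.imwrite("pics/b.png",cv2.resize(b["img"],(800,600))[:,:,::-1])
E
```

```text
{'time': 0.0, 'joint_positions': array([-1.33906652e+00,  8.79589432e-02,  1.37224665e+00, -4.75153721e-05,
        1.68358986e+00, -1.03083202e-01]), 'qvel': array([ 6.08995900e-05,  8.22187699e-04,  2.67719734e-03, -1.16108470e-03,
       -1.04327626e-03,  5.74307365e-04]), 'joint_torque': array([ 5.45487710e-04, -3.40183353e+01, -3.02425432e+01,  7.17661553e-02,
        3.29559669e-02, -1.55294838e-04]), 'tool_pos': array([ 0.18058806, -0.51892735,  0.20430588]), 'ee_rot': array([-3.13939668e+00, -1.79695697e-04,  3.34807515e-01]), 'wrist_force': array([-0.23109536,  0.57464767,  0.27600114]), 'wrist_torque': array([0.03748146, 0.00389243, 0.01962086]), 'finger_force': 0.0, 'width': 0.09408458000106679}
top 452.9687876063497 259.4499734592662 184.81310240293567 [0.408 0.011 1.25 ] [[0.009, -1.0, 0.005], [-0.992, -0.009, -0.128], [0.128, -0.004, -0.992]]
scene 465.40154335074965 258.07760040627727 190.73869984997023 [0.913 0.746 1.21 ] [[-0.909, 0.417, 0.013], [0.327, 0.73, -0.6], [-0.26, -0.541, -0.8]]
```

View pics/a.png

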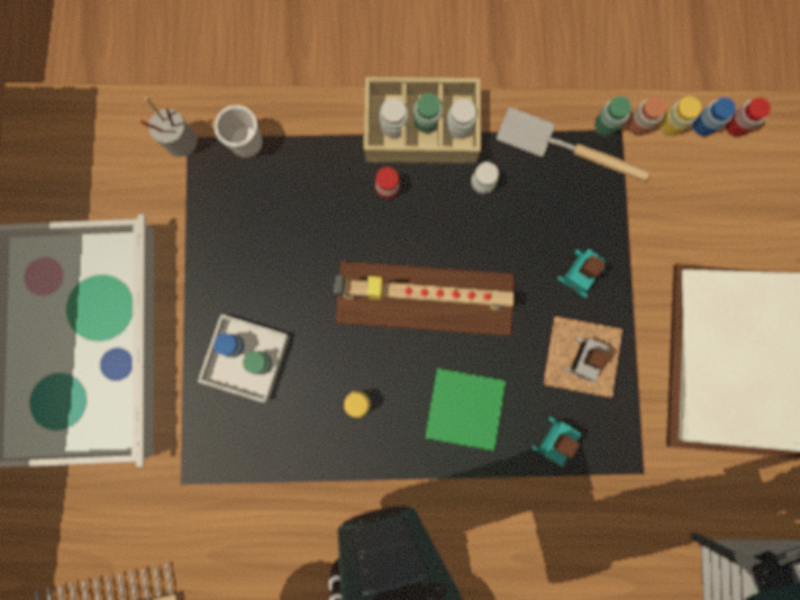

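View pics/b.png

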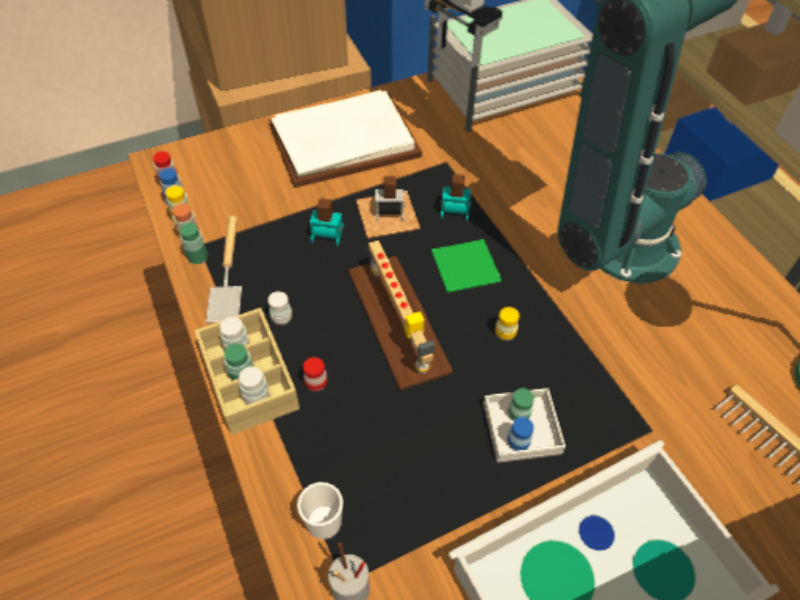

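Top view: the roller shapes are at (592,358), steel on the cork mat, and at (582,270) and (560,442), both turquoise. The steel one fits. The mat shapes are cork at (583,357) and green at (465,408), and the cork one fits. The heads run from about (408,291) to (487,297), the slide is at (374,287) and the end stop at (340,285). I'll measure these now and confirm with a crop.

```bash
cat > m.py <<'E'
from h import *
T=np.load("top.npy",allow_pickle=True).item();S=np.load("scene.npy",allow_pickle=True).item()
def ray(s,u,v,z):
    c=-s["R"].T@s["t"];d=s["R"].T@np.array([(u-s["cx"])/s["fx"],(v-s["cy"])/s["fy"],1.]);return (c+d*(z-c[2])/d[2])[:2]
def proj(s,X): p=s["R"]@X+s["t"];return p[0]/p[2]*s["fx"]+s["cx"],p[1]/p[2]*s["fy"]+s["cy"]
def tri(uT,uS):
    A=[];b=[]
    for s,(u,v) in((T,uT),(S,uS)):
        for r,k,f,c in((0,u,s["fx"],s["cx"]),(1,v,s["fy"],s["cy"])):
            g=(k-c)/f;A.append(s["R"][r]-g*s["R"][2]);b.append(g*s["t"][2]-s["t"][r])
    return np.linalg.lstsq(np.array(A),np.array(b),rcond=None)[0]
def blobs(s,m,mn=4):
    n,l,st,c=cv2.connectedComponentsWithStats(m.astype(np.uint8));return [(c[i].round(2),st[i,4]) for i in range(1,n) if st[i,4]>=mn]
E
python3 - <<'E'
from m import *
for n,s in(("T",T),("S",S)):
    h=cv2.cvtColor(s["img"],cv2.COLOR_RGB2HSV);W=pts(s)
    H,Sa,V=[h[...,i].astype(int) for i in range(3)]
    roi=(W[...,0]>.35)&(W[...,0]<.62)&(abs(W[...,1])<.3)
    red=((H<6)|(H>174))&(Sa>150)&(V>110)&roi
    print(n,"red",[(c.tolist(),a,np.round(ray(s,*c,.099),4).tolist()) for c,a in blobs(s,red)])
    yel=(H>22)&(H<35)&(Sa>150)&(V>140)&roi
    print("yel",[(c.tolist(),a,W[int(c[1]),int(c[0])].round(3).tolist()) for c,a in blobs(s,yel)])
    r2=(W[...,1]<-.2)&(W[...,1]>-.42)&(W[...,0]>.2)&(W[...,0]<.6)
    top=r2&(W[...,2]>.085)
    for c,a in blobs(s,top,10): print("high",c,a,W[int(c[1]),int(c[0])].round(3),ray(s,*c,.104).round(4))
    cork=(H>5)&(H<20)&(Sa>60)&(V>110)&r2&(W[...,2]<.02)
    ct=max(cv2.findContours(cork.astype(np.uint8),0,2)[0],key=cv2.contourArea)
    P=np.array([ray(s,*p[0],.004) for p in ct],np.float32)
    print("cork",cv2.minAreaRect(P))
    base=(H<20)&(Sa>90)&(V<130)&(V>30)&roi&(W[...,2]<.03)
    ct=max(cv2.findContours(base.astype(np.uint8),0,2)[0],key=cv2.contourArea)
    P=np.array([ray(s,*p[0],.012) for p in ct],np.float32)
    print("base",cv2.minAreaRect(P))
ims=[cv2.resize(T["img"][190:300,330:430],(400,440),interpolation=cv2.INTER_CUBIC),cv2.resize(S["img"][105:215,190:290],(400,440),interpolation=cv2.INTER_CUBIC)]
cv2.imwrite("pics/c.png",np.hstack(ims)[:,:,::-1])
E
```

```text
T red [([261.0, 186.0], np.int32(9), [0.5535, 0.003]), ([271.0, 187.0], np.int32(9), [0.5511, -0.0227]), ([281.12, 187.12], np.int32(8), [0.5511, -0.0486]), ([291.18, 187.82], np.int32(11), [0.5495, -0.0744]), ([301.11, 188.67], np.int32(9), [0.5476, -0.0998]), ([311.3, 189.3], np.int32(10), [0.5462, -0.1259])]
yel [([239.94, 183.09], np.int32(54), [0.558, 0.058, 0.122]), ([222.67, 258.0], np.int32(12), [0.369, 0.102, 0.059]), ([225.0, 263.29], np.int32(7), [0.356, 0.095, 0.056])]
high [379.24 172.23] 66 [ 0.593 -0.301  0.096] [ 0.5913 -0.2998]
high [382.55 228.63] 142 [ 0.449 -0.304  0.101] [ 0.4473 -0.3046]
high [362.84 284.81] 140 [ 0.309 -0.251  0.098] [ 0.3079 -0.2519]
high [502.6  378.57] 172 [ 0.203 -0.372  0.513] [ 0.0878 -0.5865]
cork ((0.45318734645843506, -0.30509406328201294), (0.12406687438488007, 0.12381812185049057), 79.77783966064453)
base ((0.5222101211547852, -0.02555607259273529), (0.31137779355049133, 0.05477714538574219), 86.92888641357422)
S red [([243.0, 163.29], np.int32(7), [0.5505, -0.1221]), ([246.0, 169.5], np.int32(6), [0.552, -0.0953]), ([248.9, 175.7], np.int32(10), [0.5538, -0.0692]), ([251.8, 182.0], np.int32(10), [0.5557, -0.0433]), ([254.75, 188.38], np.int32(8), [0.5576, -0.0176]), ([258.0, 195.0], np.int32(9), [0.559, 0.0087])]
yel [([325.58, 202.14], np.int32(109), [0.372, 0.09, 0.06]), ([264.9, 206.0], np.int32(126), [0.567, 0.067, 0.122])]
high [293.13 115.32] 69 [ 0.313 -0.244  0.106] [ 0.3121 -0.244 ]
high [249.49 116.64] 76 [ 0.451 -0.3    0.105] [ 0.4499 -0.298 ]
high [209.83 130.03] 36 [ 0.596 -0.299  0.099] [ 0.5945 -0.2938]
cork ((0.4549652636051178, -0.3037528693675995), (0.12444160878658295, 0.12212320417165756), 79.7569580078125)
base ((0.555500864982605, -0.024286091327667236), (0.31531253457069397, 0.11258550733327866), 86.35733032226562)
```

View pics/c.png

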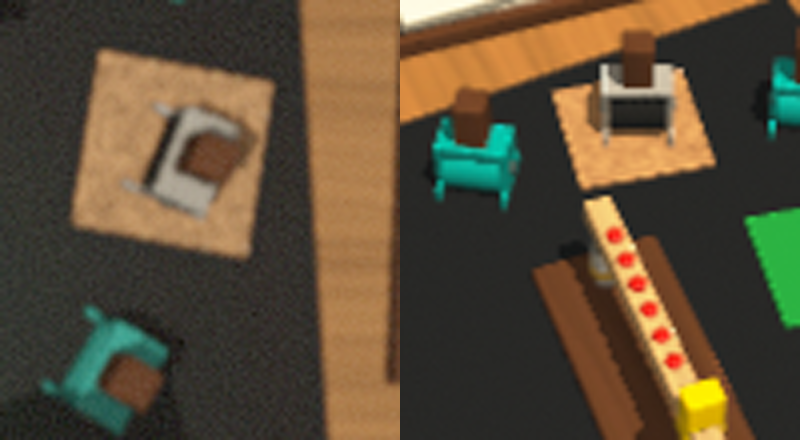

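The crop confirms it. The grey steel roller with the black drum stands on the cork, at crop pixels (200,160) in the top view and (637,100) in the scene view. The turquoise ones are off the mat. Next I'll triangulate the heads and measure the roller's yaw.

```bash
python3 - <<'E'
from m import *
t=[(311.3,189.3),(301.11,188.67),(291.18,187.82),(281.12,187.12),(271,187),(261,186)]
s=[(243,163.29),(246,169.5),(248.9,175.7),(251.8,182),(254.75,188.38),(258,195)]
P=np.array([tri(a,b) for a,b in zip(t,s)]);print(P.round(4))
ys=np.array([-85,-59,-33,-7,19,45])/1000
k=np.polyfit(ys,P,1);print("origin",k[1].round(4),"dir",k[0].round(4),np.degrees(np.arctan2(-k[0][0],k[0][1])))
print("grip top",tri((382.55,228.63),(249.49,116.64)),"slide",tri((239.94,183.09),(264.9,206)))
# depth points: roller grey bridge and grip
for n,S_ in(("T",T),("S",S)):
    W=pts(S_);h=cv2.cvtColor(S_["img"],cv2.COLOR_RGB2HSV)
    r=(abs(W[...,0]-.45)<.05)&(abs(W[...,1]+.305)<.06)
    for nm,m in(("grip",r&(W[...,2]>.092)),("bridge",r&(W[...,2]>.045)&(W[...,2]<.068)&(h[...,1]<70)&(h[...,2]>90))):
        Q=W[m][:,:2].astype(np.float32);print(n,nm,len(Q),np.median(W[m],0).round(4),cv2.minAreaRect(Q))
    # bar height along y
    r=(abs(W[...,0]-.551)<.02)&(W[...,1]>-.17)&(W[...,1]<.03)&(W[...,2]>.07)
    Q=W[r];print("barz",np.polyfit(Q[:,1]+.06,Q[:,2],1),len(Q))
E
```

```text
[[ 0.5476 -0.1271  0.0919]
 [ 0.549  -0.1009  0.0911]
 [ 0.5508 -0.0752  0.0906]
 [ 0.5526 -0.0493  0.0902]
 [ 0.5534 -0.0237  0.089 ]
 [ 0.5553  0.0025  0.089 ]]
origin [ 0.5526 -0.0424  0.0898] dir [ 0.0587  0.9955 -0.0234] -3.373509441272584
grip top [ 0.44695485 -0.30642354  0.09569516] slide [0.55945938 0.05689149 0.1052672 ]
T grip 134 [ 0.4465 -0.3056  0.1021] ((0.4475081264972687, -0.30716273188591003), (0.028231892734766006, 0.028110511600971222), 68.63320922851562)
T bridge 196 [ 0.4385 -0.3019  0.0575] ((0.4473060965538025, -0.3074967861175537), (0.036369115114212036, 0.06123733147978783), 66.6675796508789)
barz [-0.00569434  0.08881934] 709
S grip 64 [ 0.447  -0.3014  0.1029] ((0.4471471905708313, -0.30415797233581543), (0.03474152833223343, 0.023792248219251633), 65.73751068115234)
S bridge 87 [ 0.4553 -0.3005  0.0589] ((0.4478771686553955, -0.30670440196990967), (0.04135279729962349, 0.05693889409303665), 68.38777160644531)
barz [-0.00847123  0.08890694] 433
```

>>> {"name": "carry_out", "arguments": {"commands": [[0.046, -0.0162, 0, 0, 0, 0], [0.092, -0.0325, 0, 0, 0, 0], [0.138, -0.0487, 0, 0, 0, 0], [0.184, -0.065, 0, 0, 0, 0], [0.23, -0.081, 0, 0, 0, 0]], "jaw": 1}}

```text
time: 0.6
tool_pos: [0.3723, -0.3658, 0.205]
ee_rot: [-3.141, 0.0, 0.334]
wrist_force: [0.6, 0.5, -0.2]
width: 0.0939
finger_force: 0.0
```

>>> {"name": "carry_out", "arguments": {"commands": [[0.018, -0.0065, 0, 0, 0, 0.145], [0.037, -0.013, 0, 0, 0, 0.29], [0.055, -0.0196, 0, 0, 0, 0.436], [0.0735, -0.0261, 0, 0, 0, 0.582], [0.0916, -0.0326, 0, 0, 0, 0.728]]}}

```text
time: 1.1
tool_pos: [0.4475, -0.3057, 0.2048]
ee_rot: [-3.141, 0.001, -0.399]
wrist_force: [-0.5, -0.6, -0.6]
width: 0.0938
finger_force: 0.0
```

```bash
cat >> h.py <<'E'
from scipy.spatial.transform import Rotation as Ro
def rel(p,yaw):
    o=get_obs();R=Ro.from_euler("xyz",o["ee_rot"]);G=Ro.from_euler("xyz",[np.pi,0,yaw])
    print("pos",o["tool_pos"].round(4),"rot",o["ee_rot"].round(4),"F",o["wrist_force"].round(2),"t",o["time"])
    print("row",R.inv().apply(np.array(p)-o["tool_pos"]).round(4),(R.inv()*G).as_rotvec().round(4))
E
python3 - <<'E'
from h import *
rel([.447,-.306,.066],-.39)
s=snapshot("wrist");np.save("w1.npy",s,allow_pickle=True);cv2.imwrite("pics/w1.png",s["img"][:,:,::-1])
print((-s["R"].T@s["t"]).round(3))
W=pts(s);m=(W[...,2]>.094)&(W[...,2]<.11)&(abs(W[...,0]-.447)<.04)&(abs(W[...,1]+.306)<.04)
Q=W[m];print(len(Q),np.median(Q[:,2]),cv2.minAreaRect(Q[:,:2].astype(np.float32)))
h=cv2.cvtColor(s["img"],cv2.COLOR_RGB2HSV)
m=(W[...,2]>.048)&(W[...,2]<.065)&(abs(W[...,0]-.447)<.04)&(abs(W[...,1]+.306)<.04)
Q=W[m];print(len(Q),cv2.minAreaRect(Q[:,:2].astype(np.float32)))
E
```

```text
pos [ 0.4475 -0.3057  0.2048] rot [-3.1413e+00  1.1000e-03 -3.9900e-01] F [-0.53 -0.58 -0.57] t 1.1
row [-0.0002  0.0006  0.1388] [-0.0003  0.0011 -0.009 ]
[ 0.524 -0.337  0.383]
676 0.1022700001557362 ((0.4479559659957886, -0.30858564376831055), (0.028074268251657486, 0.02856343984603882), 66.6637191772461)
649 ((0.44833311438560486, -0.30867117643356323), (0.0357511080801487, 0.06104274094104767), 67.56324005126953)
```

View pics/w1.png

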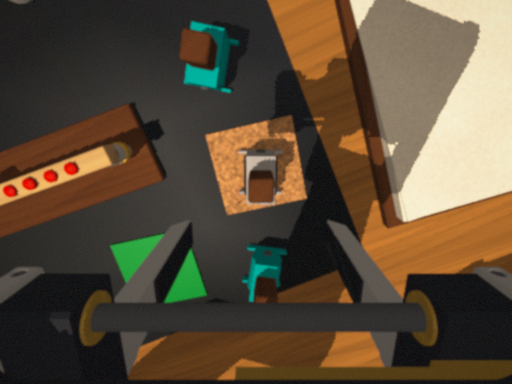

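The wrist view shows the roller's grip at (260,186) on the cork, lined up with the tool. It also gives the centre as about (0.448,-0.308) and the yaw as -0.395. I'll go down and grip.

>>> {"name": "carry_out", "arguments": {"commands": [[0.0006, 0.0014, 0.03, 0, 0, 0], [0.0006, 0.0014, 0.065, 0, 0, 0], [0.0006, 0.0014, 0.1, 0, 0, 0], [0.0006, 0.0014, 0.125, 0, 0, 0], [0.0006, 0.0014, 0.138, 0, 0, 0]]}}

```text
time: 1.65
tool_pos: [0.4451, -0.3069, 0.064]
ee_rot: [-3.14, 0.006, -0.391]
wrist_force: [-0.4, -0.5, 0.6]
width: 0.0941
finger_force: 0.0
```

>>> {"name": "carry_out", "arguments": {"commands": [[0, 0, 0, 0, 0, 0], [0, 0, 0, 0, 0, 0], [0, 0, 0, 0, 0, 0], [0, 0, 0, 0, 0, 0], [0, 0, 0, 0, 0, 0]], "jaw": 0}}

```text
time: 2.15
tool_pos: [0.4478, -0.3086, 0.0688]
ee_rot: [3.141, -0.002, -0.393]
wrist_force: [-0.5, 0.1, 0.3]
width: 0.0572
finger_force: 0.0
```

>>> {"name": "carry_out", "arguments": {"commands": [[0, 0, 0, 0, 0, 0], [0, 0, 0, 0, 0, 0], [0, 0, 0, 0, 0, 0], [0, 0, 0, 0, 0, 0], [0, 0, 0, 0, 0, 0]]}}

```text
time: 2.65
tool_pos: [0.4471, -0.3081, 0.0675]
ee_rot: [3.141, 0.0, -0.393]
wrist_force: [-0.4, -0.7, 0.4]
width: 0.0279
finger_force: 29.9
```

>>> {"name": "carry_out", "arguments": {"commands": [[0, 0, -0.02, 0, 0, 0], [0, 0, -0.055, 0, 0, 0], [0, 0, -0.095, 0, 0, 0], [0, 0, -0.135, 0, 0, 0], [0, 0, -0.168, 0, 0, 0]]}}

```text
time: 3.15
tool_pos: [0.447, -0.3078, 0.2366]
ee_rot: [-3.141, 0.0, -0.393]
wrist_force: [0.2, -1.0, -3.9]
width: 0.0276
finger_force: 29.9
```

>>> {"name": "carry_out", "arguments": {"commands": [[0.005, -0.03, 0, 0, 0, -0.06], [0.013, -0.075, 0, 0, 0, -0.13], [0.021, -0.12, 0, 0, 0, -0.21], [0.028, -0.16, 0, 0, 0, -0.28], [0.0317, -0.182, 0, 0, 0, -0.3345]]}}

```text
time: 3.65
tool_pos: [0.5469, -0.1488, 0.2337]
ee_rot: [-3.139, 0.002, -0.053]
wrist_force: [-0.4, -0.7, -3.2]
width: 0.028
finger_force: 29.9
```

>>> {"name": "carry_out", "arguments": {"commands": [[0, 0, 0, 0, 0, 0], [0, 0, 0, 0, 0, 0], [0, 0, 0, 0, 0, 0], [0, 0, 0, 0, 0, 0], [0, 0, 0, 0, 0, 0]]}}

```text
time: 4.15
tool_pos: [0.5457, -0.153, 0.2354]
ee_rot: [3.141, 0.0, -0.061]
wrist_force: [-0.0, -0.3, -4.2]
width: 0.0277
finger_force: 29.9
```

```bash
python3 - <<'E'
from h import *
rel([.546,-.152,.170],-.0585)
s=snapshot("wrist");t=snapshot("scene");cv2.imwrite("pics/w2.png",np.vstack([s["img"],t["img"]])[100:700,:,::-1])
E
```

```text
pos [ 0.5457 -0.153   0.2354] rot [ 3.1414e+00  2.0000e-04 -6.0600e-02] F [-0.05 -0.32 -4.19] t 4.15
row [ 0.0002 -0.0011  0.0654] [ 0.0002  0.0002 -0.0021]
```

View pics/w2.png

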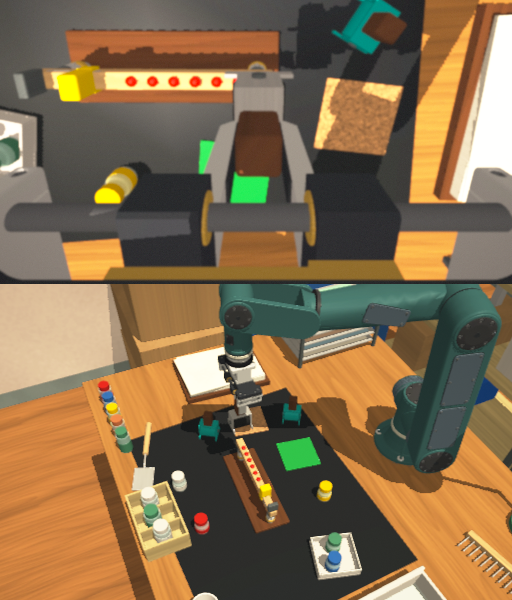

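The roller hangs upright over the comb's right-hand end, aligned with the bar: heads at (131–217,81) in the wrist view, with the last one beside the roller. I'll lower it and feel for the bar.

>>> {"name": "carry_out", "arguments": {"commands": [[0, 0, 0.02, 0, 0, 0], [0, 0, 0.04, 0, 0, 0], [0, 0, 0.06, 0, 0, 0], [0, 0, 0.07, 0, 0, 0], [0, 0, 0.074, 0, 0, 0]]}}

```text
time: 4.75
tool_pos: [0.5454, -0.1521, 0.1601]
ee_rot: [-3.141, 0.002, -0.059]
wrist_force: [-0.7, 0.8, -3.7]
width: 0.0279
finger_force: 29.9
```

>>> {"name": "carry_out", "arguments": {"commands": [[0, 0, 0.001, 0, 0, 0], [0, 0, 0.002, 0, 0, 0], [0, 0, 0.004, 0, 0, 0], [0, 0, 0.005, 0, 0, 0], [0, 0, 0.005, 0, 0, 0]]}}

```text
time: 5.25
tool_pos: [0.5463, -0.1521, 0.1567]
ee_rot: [3.141, -0.0, -0.059]
wrist_force: [-0.3, 0.1, -4.8]
width: 0.0284
finger_force: 29.9
```

>>> {"name": "carry_out", "arguments": {"commands": [[0, 0, 0.001, 0, 0, 0], [0, 0, 0.002, 0, 0, 0], [0, 0, 0.003, 0, 0, 0], [0, 0, 0.004, 0, 0, 0], [0, 0, 0.004, 0, 0, 0]]}}

```text
time: 5.75
tool_pos: [0.5462, -0.1521, 0.1528]
ee_rot: [3.141, -0.0, -0.059]
wrist_force: [0.2, 0.5, -1.5]
width: 0.0279
finger_force: 29.9
```

>>> {"name": "carry_out", "arguments": {"commands": [[0, 0, 0.0005, 0, 0, 0], [0, 0, 0.001, 0, 0, 0], [0, 0, 0.0015, 0, 0, 0], [0, 0, 0.0015, 0, 0, 0], [0, 0, 0.0015, 0, 0, 0]]}}

```text
time: 6.25
tool_pos: [0.5463, -0.1522, 0.1517]
ee_rot: [3.141, -0.001, -0.059]
wrist_force: [-1.9, 0.9, 2.6]
width: 0.0278
finger_force: 29.9
```

>>> {"name": "carry_out", "arguments": {"commands": [[0, 0, 0.0005, 0, 0, 0], [0, 0, 0.001, 0, 0, 0], [0, 0, 0.001, 0, 0, 0], [0, 0, 0.001, 0, 0, 0], [0, 0, 0.001, 0, 0, 0]]}}

```text
time: 6.75
tool_pos: [0.5463, -0.1522, 0.151]
ee_rot: [3.141, -0.001, -0.059]
wrist_force: [-1.8, 1.1, 5.9]
width: 0.0279
finger_force: 30.0
```

>>> {"name": "carry_out", "arguments": {"commands": [[0, -0.002, 0, 0, 0, 0], [0, -0.004, 0, 0, 0, 0], [0, -0.006, 0, 0, 0, 0], [0, -0.008, 0, 0, 0, 0], [0, -0.01, 0, 0, 0, 0]]}}

```text
time: 7.25
tool_pos: [0.5469, -0.1442, 0.1511]
ee_rot: [3.137, -0.002, -0.06]
wrist_force: [-1.9, -3.7, 4.4]
width: 0.028
finger_force: 30.0
```

>>> {"name": "carry_out", "arguments": {"commands": [[0, -0.003, 0.0002, 0, 0, 0], [0, -0.006, 0.0003, 0, 0, 0], [0, -0.009, 0.0004, 0, 0, 0], [0, -0.012, 0.0005, 0, 0, 0], [0, -0.015, 0.0005, 0, 0, 0]]}}

```text
time: 7.75
tool_pos: [0.5482, -0.1275, 0.1508]
ee_rot: [3.141, -0.002, -0.059]
wrist_force: [-1.3, -0.9, 6.6]
width: 0.028
finger_force: 30.0
```

>>> {"name": "carry_out", "arguments": {"commands": [[0, -0.005, 0.0002, 0, 0, 0], [0, -0.01, 0.0004, 0, 0, 0], [0, -0.015, 0.0006, 0, 0, 0], [0, -0.02, 0.0008, 0, 0, 0], [0, -0.026, 0.001, 0, 0, 0]]}}

```text
time: 8.25
tool_pos: [0.5499, -0.1019, 0.1502]
ee_rot: [3.14, -0.003, -0.059]
wrist_force: [-2.6, 0.3, 7.7]
width: 0.0277
finger_force: 30.0
```

>>> {"name": "carry_out", "arguments": {"commands": [[0, -0.005, 0.0002, 0, 0, 0], [0, -0.01, 0.0004, 0, 0, 0], [0, -0.015, 0.0005, 0, 0, 0], [0, -0.02, 0.0007, 0, 0, 0], [0, -0.026, 0.0009, 0, 0, 0]]}}

```text
time: 8.75
tool_pos: [0.5516, -0.076, 0.1498]
ee_rot: [3.14, -0.004, -0.059]
wrist_force: [-2.1, 0.3, 8.6]
width: 0.0278
finger_force: 30.0
```

```bash
python3 - <<'E'
from h import *
rel([.551,-.075,.149],-.0585)
s=snapshot("wrist");cv2.imwrite("pics/w3.png",cv2.resize(s["img"][130:300,60:400],(800,400),interpolation=cv2.INTER_CUBIC)[:,:,::-1])
E
```

```text
pos [ 0.5516 -0.076   0.1498] rot [ 3.1398 -0.0037 -0.0594] F [-2.11  0.25  8.64] t 8.75
row [-0.0007 -0.001   0.0008] [ 0.0018 -0.0037 -0.0009]
```

View pics/w3.png

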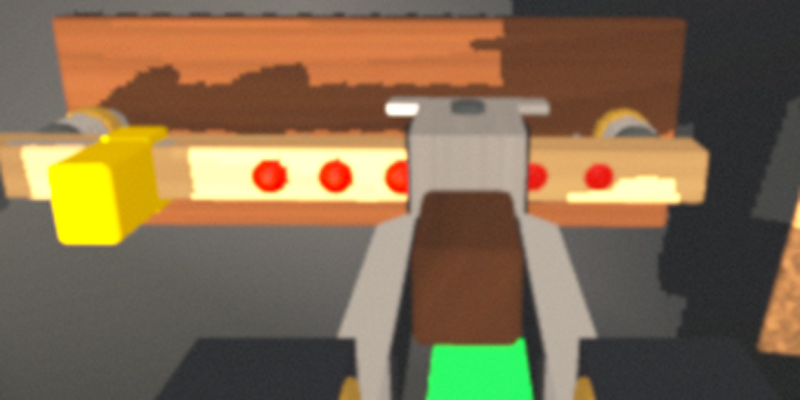

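Heads 1 and 2, behind the roller at (598,177) and (536,177), sit flat, while heads 4–6 at (270–400,176) are still proud. I'll continue with the pressure at about 12–13 N.

>>> {"name": "carry_out", "arguments": {"commands": [[0, -0.005, 0.0001, 0, 0, 0], [0, -0.01, 0.0002, 0, 0, 0], [0, -0.015, 0.0003, 0, 0, 0], [0, -0.02, 0.0005, 0, 0, 0], [0, -0.026, 0.0006, 0, 0, 0]]}}

```text
time: 9.3
tool_pos: [0.5533, -0.0499, 0.1494]
ee_rot: [3.14, -0.004, -0.059]
wrist_force: [-1.9, -0.6, 9.4]
width: 0.0279
finger_force: 30.0
```

>>> {"name": "carry_out", "arguments": {"commands": [[0, -0.005, 0.0001, 0, 0, 0], [0, -0.01, 0.0002, 0, 0, 0], [0, -0.015, 0.0003, 0, 0, 0], [0, -0.02, 0.0005, 0, 0, 0], [0, -0.026, 0.0006, 0, 0, 0]]}}

```text
time: 9.8
tool_pos: [0.555, -0.0238, 0.1491]
ee_rot: [3.14, -0.005, -0.059]
wrist_force: [-2.5, -0.1, 8.8]
width: 0.0276
finger_force: 30.0
```

>>> {"name": "carry_out", "arguments": {"commands": [[0, -0.006, 0.0001, 0, 0, 0], [0, -0.012, 0.0002, 0, 0, 0], [0, -0.018, 0.0003, 0, 0, 0], [0, -0.024, 0.0005, 0, 0, 0], [0, -0.029, 0.0006, 0, 0, 0]]}}

```text
time: 10.3
tool_pos: [0.5569, 0.0057, 0.1487]
ee_rot: [3.141, -0.005, -0.059]
wrist_force: [-2.0, 0.5, 10.9]
width: 0.0282
finger_force: 30.0
```

>>> {"name": "carry_out", "arguments": {"commands": [[0, -0.001, 0, 0, 0, 0], [0, -0.002, 0, 0, 0, 0], [0, -0.003, 0, 0, 0, 0], [0, -0.003, 0, 0, 0, 0], [0, -0.003, 0, 0, 0, 0]]}}

```text
time: 10.8
tool_pos: [0.5571, 0.0092, 0.1487]
ee_rot: [-3.141, -0.005, -0.058]
wrist_force: [-2.0, 1.4, 10.3]
width: 0.028
finger_force: 30.0
```

```bash
python3 - <<'E'
from h import *
s=snapshot("wrist");t=snapshot("scene");a=cv2.resize(s["img"][130:260,60:460],(800,260),interpolation=cv2.INTER_CUBIC)
b=cv2.resize(t["img"][130:245,180:360],(500,320),interpolation=cv2.INTER_CUBIC)
b=cv2.copyMakeBorder(b,0,0,0,300,0)
cv2.imwrite("pics/w4.png",np.vstack([a,b])[:,:,::-1])
E
```

```text
(no output)
```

View pics/w4.png

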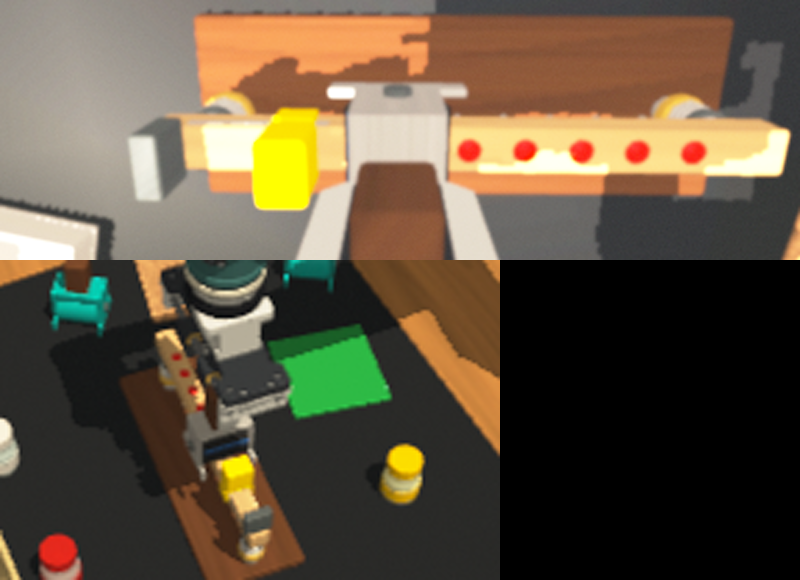

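Heads 1–5 at (693…469,152) look flush. Before pushing the slide I'll check their heights by depth.

```bash
python3 - <<'E'
from h import *
s=snapshot("wrist");W=pts(s);h=cv2.cvtColor(s["img"],cv2.COLOR_RGB2HSV)
O=np.array([.5535,-.0422]);c,sn=np.cos(-.0585),np.sin(-.0585)
d=W[...,:2]-O;x=d@np.array([c,sn]);y=d@np.array([-sn,c])
red=((h[...,0]<6)|(h[...,0]>174))&(h[...,1]>170)&(h[...,2]>100)&(abs(x)<.015)&(W[...,2]>.06)
bar=(abs(x)<.008)&(W[...,2]>.06)&~cv2.dilate(red.astype(np.uint8),np.ones((5,5))).astype(bool)
for k,Y in enumerate([-85,-59,-33,-7,19,45]):
    r=red&(abs(y-Y/1e3)<.012);b=bar&(abs(y-Y/1e3)<.016)
    if r.sum() and b.sum(): print(k+1,r.sum(),np.median(x[r]).round(4),np.median(y[r]).round(4),"head",np.percentile(W[r][:,2],80).round(4),"bar",np.median(W[b][:,2]).round(4),b.sum())
E
```

```text
1 85 -0.0004 -0.0846 head 0.0879 bar 0.0863 384
2 85 -0.0006 -0.059 head 0.0875 bar 0.086 378
3 79 0.0001 -0.0336 head 0.0876 bar 0.251 1785
4 72 0.0005 -0.0068 head 0.0873 bar 0.2509 1791
5 80 0.0002 0.0188 head 0.0869 bar 0.0854 270
```

Heads 1–5 are home, about 1.5 mm above the bar, and the drum has rolled over head 6 at 14 N. Now I'll push the slide.

>>> {"name": "carry_out", "arguments": {"commands": [[0, -0.004, 0, 0, 0, 0], [0, -0.008, -0.0003, 0, 0, 0], [0, -0.012, -0.0005, 0, 0, 0], [0, -0.016, -0.0005, 0, 0, 0], [0, -0.02, -0.0005, 0, 0, 0]]}}

```text
time: 11.45
tool_pos: [0.5582, 0.0264, 0.1488]
ee_rot: [3.136, -0.005, -0.06]
wrist_force: [-2.1, -5.7, 9.2]
width: 0.028
finger_force: 30.0
```

>>> {"name": "carry_out", "arguments": {"commands": [[0, -0.004, 0, 0, 0, 0], [0, -0.008, 0, 0, 0, 0], [0, -0.012, 0, 0, 0, 0], [0, -0.016, 0, 0, 0, 0], [0, -0.02, 0, 0, 0, 0]]}}

```text
time: 11.95
tool_pos: [0.5595, 0.0459, 0.1487]
ee_rot: [3.136, -0.005, -0.06]
wrist_force: [-2.6, -5.4, 8.1]
width: 0.0282
finger_force: 30.0
```

>>> {"name": "carry_out", "arguments": {"commands": [[0, -0.003, 0, 0, 0, 0], [0, -0.006, 0, 0, 0, 0], [0, -0.009, 0, 0, 0, 0], [0, -0.012, 0, 0, 0, 0], [0, -0.015, 0, 0, 0, 0]]}}

```text
time: 12.45
tool_pos: [0.5604, 0.0609, 0.1486]
ee_rot: [3.136, -0.005, -0.06]
wrist_force: [-1.8, -5.1, 7.6]
width: 0.0281
finger_force: 30.0
```

>>> {"name": "carry_out", "arguments": {"commands": [[0, -0.0005, 0, 0, 0, 0], [0, -0.001, 0, 0, 0, 0], [0, -0.0015, 0, 0, 0, 0], [0, -0.002, 0, 0, 0, 0], [0, -0.002, 0, 0, 0, 0]]}}

```text
time: 12.95
tool_pos: [0.5606, 0.0632, 0.1486]
ee_rot: [3.137, -0.005, -0.06]
wrist_force: [-0.6, -4.5, 8.5]
width: 0.028
finger_force: 30.0
```

>>> {"name": "carry_out", "arguments": {"commands": [[0, -0.0005, 0, 0, 0, 0], [0, -0.001, 0, 0, 0, 0], [0, -0.0015, 0, 0, 0, 0], [0, -0.002, 0, 0, 0, 0], [0, -0.002, 0, 0, 0, 0]]}}

```text
time: 13.45
tool_pos: [0.5607, 0.0652, 0.1486]
ee_rot: [3.137, -0.005, -0.06]
wrist_force: [-1.8, -4.5, 7.8]
width: 0.0277
finger_force: 30.0
```

>>> {"name": "carry_out", "arguments": {"commands": [[0, -0.0005, 0, 0, 0, 0], [0, -0.001, 0, 0, 0, 0], [0, -0.001, 0, 0, 0, 0], [0, -0.0015, 0, 0, 0, 0], [0, -0.0015, 0, 0, 0, 0]]}}

```text
time: 13.95
tool_pos: [0.5607, 0.0655, 0.1486]
ee_rot: [3.135, -0.005, -0.061]
wrist_force: [-1.5, -6.6, 7.4]
width: 0.028
finger_force: 30.0
```

>>> {"name": "carry_out", "arguments": {"commands": [[0, -0.0003, 0, 0, 0, 0], [0, -0.0006, 0, 0, 0, 0], [0, -0.0008, 0, 0, 0, 0], [0, -0.0008, 0, 0, 0, 0], [0, -0.0008, 0, 0, 0, 0]]}}

```text
time: 14.45
tool_pos: [0.5607, 0.0656, 0.1486]
ee_rot: [3.133, -0.005, -0.061]
wrist_force: [-0.4, -8.3, 6.8]
width: 0.0274
finger_force: 30.0
```

```bash
python3 - <<'E'
from h import *
s=snapshot("wrist");a=cv2.resize(s["img"][130:260,60:460],(800,260),interpolation=cv2.INTER_CUBIC)
cv2.imwrite("pics/w5.png",a[:,:,::-1])
rel([.4477,-.3072,.25],-.0585)
E
```

```text
pos [0.5607 0.0656 0.1486] rot [ 3.1335 -0.0052 -0.0609] F [-1.7  -9.05  7.88] t 14.5
row [-0.0896  0.3798 -0.0988] [ 0.0081 -0.0052 -0.0024]
```

View pics/w5.png

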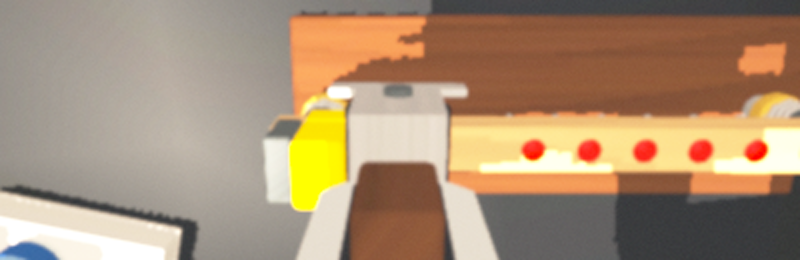

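The slide at (318,155) is against the end stop at (280,160). Heads 2–6 show at (757…533,151). I'll back off the slide and check head 6 by depth before lifting.

>>> {"name": "carry_out", "arguments": {"commands": [[0, 0.001, 0, 0, 0, 0], [0, 0.003, 0, 0, 0, 0], [0, 0.005, -0.001, 0, 0, 0], [0, 0.006, -0.002, 0, 0, 0], [0, 0.006, -0.003, 0, 0, 0]]}}

```text
time: 15.0
tool_pos: [0.5603, 0.0638, 0.15]
ee_rot: [-3.141, -0.004, -0.059]
wrist_force: [1.8, -0.1, 2.6]
width: 0.0279
finger_force: 29.9
```

```bash
python3 - <<'E'
from h import *
s=snapshot("wrist");W=pts(s);h=cv2.cvtColor(s["img"],cv2.COLOR_RGB2HSV)
O=np.array([.5535,-.0422]);c,sn=np.cos(-.0585),np.sin(-.0585)
d=W[...,:2]-O;x=d@np.array([c,sn]);y=d@np.array([-sn,c])
red=((h[...,0]<6)|(h[...,0]>174))&(h[...,1]>170)&(h[...,2]>100)&(abs(x)<.015)&(W[...,2]>.06)
for k,Y in enumerate([-85,-59,-33,-7,19,45]):
    r=red&(abs(y-Y/1e3)<.012)
    b=(abs(x)<.008)&(W[...,2]>.07)&(W[...,2]<.1)&(abs(y-Y/1e3)>.009)&(abs(y-Y/1e3)<.014)
    if r.sum(): print(k+1,r.sum(),np.percentile(W[r][:,2],80).round(4),np.median(W[b][:,2]).round(4))
yl=(h[...,0]>22)&(h[...,0]<35)&(h[...,1]>150)&(abs(x)<.02)&(W[...,2]>.1)
print("slide top y",np.percentile(y[yl],[3,97]).round(4))
o=get_obs();print(o["tool_pos"],o["wrist_force"],o["ee_rot"])
E
```

```text
1 36 0.0897 0.0881
2 69 0.0895 0.0878
3 86 0.0894 0.0876
4 82 0.0889 0.0874
5 75 0.0888 0.087
6 72 0.0884 0.0869
slide top y [0.1295 0.1507]
[0.56030233 0.06380977 0.15000017] [ 3.01513004 -0.32133182  2.36548957] [-3.14141976 -0.00394666 -0.05881364]
```

All six heads are home and the slide is at its stop (face at 0.1295). I'll lift and carry the roller back.

>>> {"name": "carry_out", "arguments": {"commands": [[0, 0, -0.01, 0, 0, 0], [0, 0, -0.03, 0, 0, 0], [0, 0, -0.055, 0, 0, 0], [0, 0, -0.075, 0, 0, 0], [0, 0, -0.086, 0, 0, 0]]}}

```text
time: 15.55
tool_pos: [0.5585, 0.0641, 0.2357]
ee_rot: [3.142, 0.001, -0.058]
wrist_force: [0.4, 0.7, -3.7]
width: 0.0277
finger_force: 29.9
```

>>> {"name": "carry_out", "arguments": {"commands": [[-0.006, 0.027, 0, 0, 0, 0], [-0.015, 0.067, 0, 0, 0, 0], [-0.024, 0.107, 0, 0, 0, 0], [-0.033, 0.147, 0, 0, 0, 0], [-0.042, 0.187, 0, 0, 0, 0]]}}

```text
time: 16.05
tool_pos: [0.5044, -0.1212, 0.2334]
ee_rot: [-3.14, 0.004, -0.058]
wrist_force: [1.6, 0.1, -3.8]
width: 0.0281
finger_force: 29.9
```

>>> {"name": "carry_out", "arguments": {"commands": [[-0.01, 0.043, 0, 0, 0, 0], [-0.02, 0.086, 0, 0, 0, 0], [-0.03, 0.129, 0, 0, 0, 0], [-0.038, 0.165, 0, 0, 0, 0], [-0.043, 0.187, 0, 0, 0, 0]]}}

```text
time: 16.55
tool_pos: [0.4501, -0.3064, 0.2331]
ee_rot: [-3.14, 0.004, -0.061]
wrist_force: [0.3, 1.0, -3.9]
width: 0.0276
finger_force: 29.9
```

>>> {"name": "carry_out", "arguments": {"commands": [[0, 0, 0, 0, 0, 0], [0, 0, 0.03, 0, 0, 0], [0, 0, 0.065, 0, 0, 0], [0, 0, 0.1, 0, 0, 0], [0, 0, 0.13, 0, 0, 0]]}}

```text
time: 17.05
tool_pos: [0.4511, -0.3022, 0.102]
ee_rot: [-3.138, 0.003, -0.058]
wrist_force: [-0.5, 1.0, -4.5]
width: 0.0279
finger_force: 29.9
```

```bash
python3 - <<'E'
from h import *
snapshot("top")
rel([.453,-.3055,.0675],-.0585)
E
```

```text
pos [ 0.4484 -0.3     0.0961] rot [-3.1321  0.0118 -0.0575] F [-0.34  0.13 -8.39] t 17.1
row [0.0053 0.0055 0.0285] [-0.0095  0.0118  0.0009]
```

>>> {"name": "carry_out", "arguments": {"commands": [[0, 0, 0.005, 0, 0, 0], [0, 0, 0.01, 0, 0, 0], [0, 0, 0.015, 0, 0, 0], [0, 0, 0.02, 0, 0, 0], [0, 0, 0.02, 0, 0, 0]]}}

```text
time: 17.6
tool_pos: [0.4521, -0.3045, 0.0854]
ee_rot: [3.141, -0.0, -0.059]
wrist_force: [-0.1, 0.7, -3.5]
width: 0.0279
finger_force: 29.9
```

>>> {"name": "carry_out", "arguments": {"commands": [[0, 0, 0, 0, 0, 0], [0, 0, 0.003, 0, 0, 0], [0, 0, 0.006, 0, 0, 0], [0, 0, 0.009, 0, 0, 0], [0, 0, 0.009, 0, 0, 0]]}}

```text
time: 18.1
tool_pos: [0.4516, -0.3042, 0.0755]
ee_rot: [-3.141, 0.001, -0.059]
wrist_force: [0.6, -0.2, -4.6]
width: 0.028
finger_force: 29.9
```

Another 8 mm to the mat.

>>> {"name": "carry_out", "arguments": {"commands": [[0, 0, 0.002, 0, 0, 0], [0, 0, 0.004, 0, 0, 0], [0, 0, 0.006, 0, 0, 0], [0, 0, 0.007, 0, 0, 0], [0, 0, 0.0075, 0, 0, 0]]}}

```text
time: 18.6
tool_pos: [0.452, -0.3045, 0.0686]
ee_rot: [-3.142, 0.0, -0.059]
wrist_force: [0.0, 0.5, -3.8]
width: 0.028
finger_force: 29.9
```

>>> {"name": "carry_out", "arguments": {"commands": [[0, 0, 0.0005, 0, 0, 0], [0, 0, 0.0005, 0, 0, 0], [0, 0, 0.0005, 0, 0, 0], [0, 0, 0.0005, 0, 0, 0], [0, 0, 0.0005, 0, 0, 0]]}}

```text
time: 19.1
tool_pos: [0.4521, -0.3046, 0.0684]
ee_rot: [3.141, -0.0, -0.059]
wrist_force: [-0.1, -0.8, -3.5]
width: 0.028
finger_force: 29.9
```

>>> {"name": "carry_out", "arguments": {"commands": [[0, 0, 0.0005, 0, 0, 0], [0, 0, 0.001, 0, 0, 0], [0, 0, 0.001, 0, 0, 0], [0, 0, 0.001, 0, 0, 0], [0, 0, 0.001, 0, 0, 0]]}}

```text
time: 19.6
tool_pos: [0.4521, -0.3046, 0.0675]
ee_rot: [3.141, -0.0, -0.059]
wrist_force: [0.3, -0.0, -1.8]
width: 0.028
finger_force: 29.9
```

Contact is felt, so I'll open the jaw, rise, and check.

>>> {"name": "carry_out", "arguments": {"commands": [[0, 0, 0.0003, 0, 0, 0], [0, 0, 0.0003, 0, 0, 0], [0, 0, 0.0003, 0, 0, 0], [0, 0, 0.0003, 0, 0, 0], [0, 0, 0.0003, 0, 0, 0]], "jaw": 1}}

```text
time: 20.1
tool_pos: [0.4522, -0.3046, 0.0672]
ee_rot: [3.141, -0.0, -0.059]
wrist_force: [-0.4, 0.6, -0.0]
width: 0.0645
finger_force: 0.0
```

>>> {"name": "carry_out", "arguments": {"commands": [[0, 0, 0, 0, 0, 0], [0, 0, 0, 0, 0, 0], [0, 0, 0, 0, 0, 0], [0, 0, 0, 0, 0, 0], [0, 0, 0, 0, 0, 0]]}}

```text
time: 20.6
tool_pos: [0.4521, -0.3045, 0.067]
ee_rot: [3.141, -0.0, -0.059]
wrist_force: [-0.8, 1.1, 0.0]
width: 0.0939
finger_force: 0.0
```

>>> {"name": "carry_out", "arguments": {"commands": [[0, 0, -0.015, 0, 0, 0], [0, 0, -0.045, 0, 0, 0], [0, 0, -0.08, 0, 0, 0], [0, 0, -0.12, 0, 0, 0], [0, 0, -0.15, 0, 0, 0]]}}

```text
time: 21.1
tool_pos: [0.4526, -0.3049, 0.2213]
ee_rot: [3.139, -0.004, -0.059]
wrist_force: [1.4, -0.3, 0.8]
width: 0.0939
finger_force: 0.0
```

>>> {"name": "carry_out", "arguments": {"commands": [[0, 0, 0, 0, 0, 0], [0, 0, 0, 0, 0, 0], [0, 0, 0, 0, 0, 0], [0, 0, 0, 0, 0, 0], [0, 0, 0, 0, 0, 0]]}}

```text
time: 21.6
tool_pos: [0.4515, -0.3041, 0.2153]
ee_rot: [-3.14, 0.002, -0.059]
wrist_force: [0.1, -0.0, 0.4]
width: 0.0942
finger_force: 0.0
```

```bash
python3 - <<'E'
from h import *
s=snapshot("wrist");t=snapshot("scene")
cv2.imwrite("pics/w6.png",np.vstack([s["img"][:250],t["img"][60:384]])[:,:,::-1])
W=pts(s);m=(W[...,2]>.09)&(W[...,2]<.115)&(abs(W[...,0]-.452)<.05)&(abs(W[...,1]+.305)<.05)
print(W[m].min(0),W[m].max(0),cv2.minAreaRect(W[m][:,:2].astype(np.float32)))
E
```

```text
[ 0.43976317 -0.31864247  0.09095329] [ 0.46794324 -0.29036833  0.10423686] ((0.45407792925834656, -0.3044091463088989), (0.027029097080230713, 0.027142614126205444), 86.44196319580078)
```

View pics/w6.png

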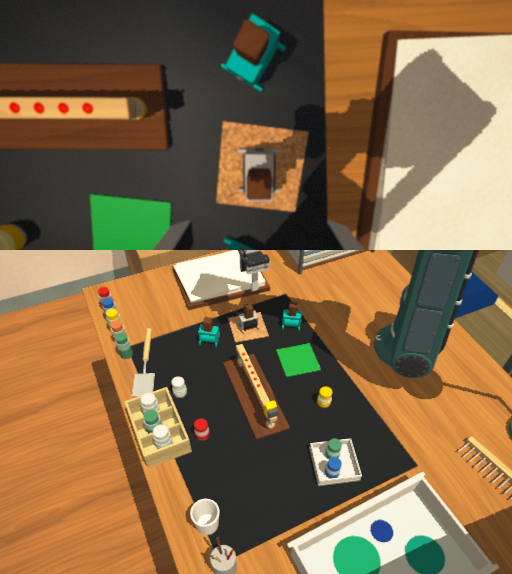

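The roller stands upright on the cork at (260,170), the slide is at its stop at (270,412), and the jars are where they were. I'll hand the job in.

```bash
python3 -c "
from bench import *
print(close_job())"
```

```text
the job is handed in; nothing more can be done
None
```

The job is handed in, though the hand-in gave no verdict: by my checks all six heads are home, the slide is against its end stop, and the roller stands upright and released on the cork mat.

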